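Hold the balancing book cradle at the marked tilt

ROBOT

A 7-joint arm with a two-finger parallel gripper is mounted at the origin on the work surface. World frame = base frame: x ahead of the robot, y to its left, z up, the work surface at z = 0. Lengths are in m, angles in degrees, forces in N, time in s.
With the tool pointing down it reaches from about 0.4 to 0.75 m from the base axis. Payload 19.5 kg.
Tool frame: the origin (TCP) lies midway between the tips of the shut fingers; the grasp point (between the pads) lies 19 mm behind it (arm.grip_depth is the distance from the TCP to the grasp point, in m); z points along the fingers, y is the line along which they close (so a half turn about z gives the same grasp; the last joint's range is limited). The gripper opens to 85 mm and grips with 20 to 120 N. Pads are 22 mm wide; open, the fingers measure 114 mm over their backs; the gripper's body (76 mm by 85 mm) begins 54 mm behind the grasp point. The pads swing forward as they close: fully open they stand 13 mm farther back than shut.
Start: joints at [-66.904, 40.479, -1.581, 85.061, 1.261, 54.483, -4.326], TCP at [0.247, 0.519, 0.231] pointing down, gripper open.
Joint ranges: [-155.06, 155.06], [-18.47, 123.98], [-90, 86.84], [0, 140.48], [-83.41, 263.41], [0, 116], [-161.91, 161.91]. Speed limits (degrees/s): [108.29, 108.29, 147.25, 147.25, 172.46, 172.46, 172.46].

INTERFACE

Orientations are given as a 3x3 rotation matrix whose columns are the frame's x, y, z axes.
In Python, from bench import arm, cams, job gives the robot as it stands. The module is installed in compiled form; this text tells all that it offers.
- The arm moves only by the tool drive_tool, never from a script. Its argument "commands" is one flat list of numbers, 5 for each row, row after row: the finger opening in m, from 0 to 0.0854, then the shift along the tool's x, y, z in m, then the turn about the tool's z in degrees. In form: [fingers, dx, dy, dz, spin, fingers, dx, dy, dz, spin, ...]. A call has exactly 10 rows; each row shifts and turns the commanded pose from where the row before left it, along the tool's axes as they then stand; what a row does not reach is not made up. A row lasts 1/12 s, in which the tool goes at most 41.7 mm and 7.16 degrees, less where a joint would pass 70% of its speed; a pose out of reach is approached as far as the arm can. A call is refused whole if a number of a shift passes 0.0417 or a number of a turn 7.16, either way. A call with a gripper value outside its range is refused whole. The fingers move at their own pace and stop on an object; "grip_force" is the grip in N (left out, the last holds). Time passes only in rows, so rows that do not move let the fingers close, or fill a call up. It gives the time, the measured TCP pose, the force, the opening and the grip force at its end, in the units of the state.
- arm.read_state(): the state, without advancing time (a new reading comes with each control period).
- cams.camera(name): name is "scene" or "top" or "wrist"; returns (picture, depth): 480x640x3 uint8, blue, green, red; 480x640 float32, m along the optical axis (not along the pixel's ray), 0 where there is no reading.
- cams.camera_params(name): a dict with "intrinsics" (3x3 intrinsics, pixels), "position" and "orientation" of the camera in the world. Camera axes: x right, y down, z forward; pixel columns grow to the right and rows downward; lengths in m; the calibration is good to about 2 mm. A picture is of the moment at which its call begins: read the wrist's pose just before it. camera_params takes no time and is no camera call; for the wrist camera it gives the pose at the moment of the call.
- job.close_job(): hands the job in; it is judged then, once.
The state is a dict: "t": time; "joint_positions": joint angles; "joint_vel": joint speeds; "joint_torque": joint torques, N m; "tcp_pos": TCP position; "tool_rot": TCP orientation; "force": force on the tool from outside, world axes, zero at the start; "wrist_torque": the same for the moment, N m; "width": finger opening in m; "grasp_force": force on a finger pad.
Only numpy, scipy, OpenCV 4.12 (cv2) and the standard library are available. Lean on these libraries where they do the work, as an engineer would, in place of code of your own. Each camera call takes 0.05 s, during which the arm holds its last target. There are 200 camera calls.

TASK

An open book lies on a rocking, top-heavy cradle that rests on one stop. Take the red grip of its sprung tiller, and with that alone tilt the cradle gently until its pointer is at the green marker on the dial, then keep the pointer within 4 degrees of the marker for at least six seconds for the inspection photograph, and finish while still holding the grip with the cradle steady at the marker. Do not touch the deck, the pointer or the book, do not shift the marker, do not let the cradle swing fast or fall over onto its other stop, and leave the other things on the bench alone.

Things in the scene. Friction and masses are not known exactly. Their poses are not given: they have to be found in the camera images.
- stand: Fixed grey stand, base 320 x 420 x 12 mm; origin under its centre, on the bench. x is level, away from the robot at yaw 0 (yaw to 0.3 either way), parallel to the pivot axis 130 mm above the origin. All angles here turn about its +x: a part standing up length L from the pivot ends at y = -L sin(angle), z = 130 mm + L cos(angle) in its frame.
- cradle (a joint): Tilt of the rocking cradle (deck, book, pointer), rad; 0 = level. Stops at -0.35 (it starts resting there) and +0.35. Top-heavy: gravity turns it away from level, nominally 0.71 N m per rad; inertia about the pivot nominally 0.187 kg m2, damping 0.015 N m s/rad. Gravity beats the tiller spring: with the tiller held still it does not settle but drifts off, faster and faster.
- leaves_left: Left half (+y) of the open book, 190 x 164 x 43 mm, clipped on the plywood deck (200 in x, 520 in y, 12 mm thick, steel end bars 26 mm high). Neither deck nor book may be touched. Origin under its centre, 88 mm from the pivot. Mass nominally 0.8 kg, centred 84 mm from the pivot, really up to 10 % more or less in each half: an unknown steady moment up to 0.13 N m.
- leaves_right: Right half (-y) of the open book, the same as the left half.
- tiller (a joint): Angle of the tiller RELATIVE to the cradle, rad, about the same axis (its angle in the stand's frame = cradle + tiller); range +-1.1. A torsion spring, 0.55 N m/rad, zero at 0, damping 0.02 N m s/rad, is the only link: it turns the cradle with 0.55 x this value. The tiller is a 10 mm steel rod standing up at the robot's side, with the red grip at its top; together 80 g.
- grip: Red grip at the tiller's top: round sleeve 22 mm in diameter, 52 mm long, along the stand's x; origin at its centre, 180 mm to the robot's side (-x) of the stand's origin, 150 mm from the pivot axis (280 mm above the bench if upright). It turns freely on its pin, so a firm pinch from above, fingers closing along the stand's y, lets the tiller turn. The rod is at its far end.
- pointer_tip (a point): Orange tip of the black pointer on the cradle, 141 mm beyond (+x) the stand's origin, 140 mm from the pivot axis, moving over a white dial arc with black divisions 0.1 rad apart (the long one is 0). The pointer's angle is the cradle angle.
- marker (a joint): Angle of the green marker on the dial, rad, with the sense and zero of the cradle angle: the tilt to be set, within 0.15 either way. It stays put.
- marker_tip (a point): Inner tip of the green marker at the dial's rim, 165 mm from the pivot axis and 139 mm beyond (+x) the stand's origin.
- book_red: Bystander: red closed book 230 x 160 x 32 mm lying flat. Origin under its centre.
- book_green: Bystander: green closed book 200 x 140 x 28 mm lying flat. Origin under its centre.
- cleaner_bottle: Bystander: white bottle, 64 mm diameter, 170 mm high. Origin under its centre.
- screw_cup: Bystander: white ceramic cup, 72 mm diameter, 70 mm high. Origin under its centre.
- tape_roll: Bystander: yellow roll of tape lying flat, 90 mm diameter, 24 mm high. Origin under its centre.
- dust_brush: Bystander: dusting brush lying flat. Origin on its underside.

How it is judged (in metres and radians):
On the way:
1. the pointer is kept within 0.07 rad (4 degrees) of the marker for 6 s while the fingers hold the grip (angle between the z axis of pointer_tip and the z axis of marker_tip, either way round below 0.07 rad and contact force between the fingers and grip above 0.3 N), for 6 s.
At the end, for the whole second after the job is handed in: The fingers still hold the grip (over 0.3 N), the pointer is within 0.12 rad of the marker and the cradle turns slower than 0.25 rad/s, through the last second (angle between the z axis of pointer_tip and the z axis of marker_tip, either way round below 0.12 rad and velocity of joint cradle between -0.25 and 0.25 rad/s and contact force between the fingers and grip above 0.3 N); the arm keeps its last pose, push and grip.
It fails at once if the robot touches the deck, its pointer or the book (contact force between any of the fingers, the arm and leaves_left above 0.5 N or contact force between any of the fingers, the arm and leaves_right above 0.5 N or contact force between any of the fingers, the arm and cradle_c0 above 0.5 N or contact force between any of the fingers, the arm and cradle_c1 above 0.5 N or contact force between any of the fingers, the arm and cradle_c2 above 0.5 N or contact force between any of the fingers, the arm and cradle_c3 above 0.5 N or contact force between any of the fingers, the arm and cradle_c4 above 0.5 N).
It fails at once if the cradle falls over onto its other stop (value of joint cradle above 0.335 rad).
It fails at once if the cradle swings faster than 1 rad/s (velocity of joint cradle above 1 rad/s or velocity of joint cradle below -1 rad/s).
It fails at once if the marker is shifted (its tip by over 6 mm) (distance of marker_tip from where it was at the start of the episode above 0.006 m).
It fails at once if another thing on the bench is moved by over 30 mm (distance of any of book_red, book_green, cleaner_bottle, screw_cup, tape_roll, dust_brush from where it was at the start of the episode above 0.03 m).
It also fails if it takes over 48 s, if anything falls off the work surface, if the arm or the gripper's body presses on something with over 40 N, if the wrist force passes 120 N, or if a joint passes its speed limit or range.

## Working session

There is one attempt and no reset: what is moved stays moved. The work goes in short steps, Python scripts to look and compute and a tool call to move; the robot and the scene stay as the last step left them, time stands still between calls to the robot, and variables do not carry over. Pictures are saved under pics/ and viewed, at most 10 in all, crops included, and the job is handed in when it is done.

Besides the shell and the picture viewer there is one more tool, called after ">>>" in YAML: its name, and indented under it one key for each argument. drive_tool: Moves the arm, as the interface text tells. Its arguments: {"type":"object","properties":{"commands":{"type":"array"},"grip_force":{"type":"number"}},"required":["commands"]}

```bash
mkdir -p pics
python3 - <<'E'
from bench import arm,cams
import cv2,numpy as np
s=arm.read_state();print({k:np.round(v,3).tolist() for k,v in s.items()},arm.grip_depth)
for n in("scene","top"):
    p,d=cams.camera(n);cv2.imwrite(f"pics/{n}0.png",p);np.savez(f"{n}0.npz",p=p,d=d)
    c=cams.camera_params(n);print(n,{k:np.round(v,3).tolist() for k,v in c.items()})
E
```

```text
{'t': 0.0, 'joint_positions': [-66.902, 40.514, -1.583, 85.083, 1.26, 54.483, -4.327], 'joint_vel': [-0.101, -0.146, -0.005, 0.141, -0.025, 0.028, 0.033], 'joint_torque': [-0.0, -88.322, 1.235, -23.617, 0.017, 0.007, 0.0], 'tcp_pos': [0.247, 0.519, 0.231], 'tool_rot': [[-0.903, 0.43, -0.0], [0.43, 0.903, -0.001], [-0.0, -0.001, -1.0]], 'force': [0.269, -0.034, -0.138], 'wrist_torque': [-0.03, 0.046, 0.038], 'grasp_force': 0.0, 'width': 0.085} 0.0187
scene {'intrinsics': [[456.935, 0.0, 322.836], [0.0, 456.935, 251.256], [0.0, 0.0, 1.0]], 'position': [1.356, 0.193, 1.058], 'orientation': [[-0.201, 0.701, -0.684], [0.979, 0.148, -0.136], [0.006, -0.697, -0.717]]}
top {'intrinsics': [[491.871, 0.0, 315.867], [0.0, 491.871, 238.628], [0.0, 0.0, 1.0]], 'position': [0.305, 0.005, 1.854], 'orientation': [[0.027, -0.989, 0.146], [-1.0, -0.026, 0.009], [-0.005, -0.147, -0.989]]}
```

View pics/scene0.png

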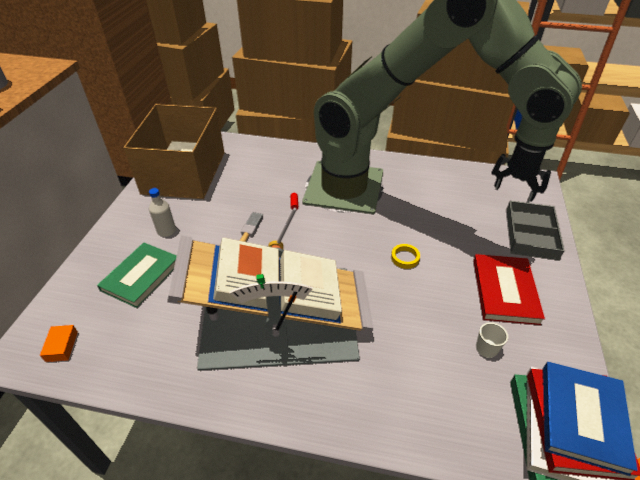

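View pics/top0.png

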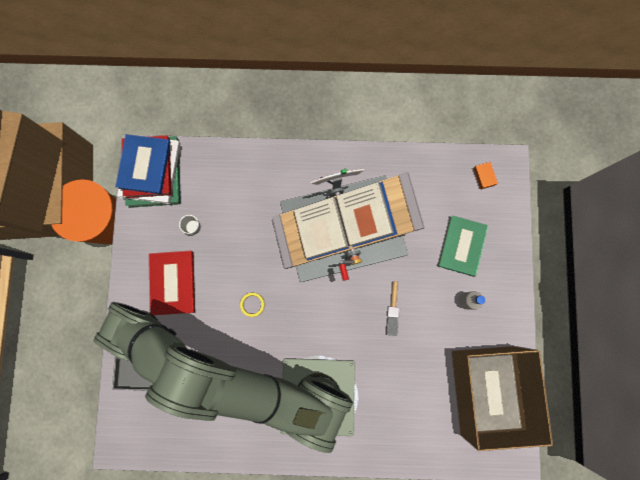

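The scene view shows the red grip at about (294,200), the green marker at (260,279) and the pointer tip at about (295,295). In the top view the grip is at (343,271) and the marker at (343,171).

```bash
cat > h.py <<'E'
import numpy as np,cv2
from bench import arm,cams
def ray(n,uv,c=None):
    c=c or cams.camera_params(n);K=c["intrinsics"];R=np.array(c["orientation"])
    d=R@np.linalg.inv(K)@np.array([uv[0],uv[1],1.]);return np.array(c["position"]),d
def tri(a,b):
    A=np.zeros((3,3));B=np.zeros(3);L=[]
    for o,d in(a,b):
        d=d/np.linalg.norm(d);P=np.eye(3)-np.outer(d,d);A+=P;B+=P@o;L.append((o,P))
    x=np.linalg.solve(A,B);return x,[np.linalg.norm(P@(x-o)) for o,P in L]
def cloud(n,d,c=None):
    c=c or cams.camera_params(n);v,u=np.mgrid[:480,:640];K=np.array(c["intrinsics"])
    q=np.stack([(u-K[0,2])/K[0,0]*d,(v-K[1,2])/K[1,1]*d,d],-1)
    return q@np.array(c["orientation"]).T+np.array(c["position"])
def blobs(p,lo,hi,roi,smin=120,vmin=60):
    h=cv2.cvtColor(p,cv2.COLOR_BGR2HSV).astype(int);H=h[...,0]
    m=((H>=lo)&(H<=hi)if lo<hi else (H>=lo)|(H<=hi))&(h[...,1]>smin)&(h[...,2]>vmin)
    w=np.zeros_like(m);x0,y0,x1,y1=roi;w[y0:y1,x0:x1]=1;return m&w
E
python3 - <<'E'
from h import *
for n,rs in(("scene",dict(grip=(176,4,(280,185,305,215)),mark=(45,80,(245,268,275,290)),tip=(5,22,(284,285,305,305)))),("top",dict(grip=(176,4,(330,255,355,285)),mark=(45,80,(335,165,352,178)),tip=(5,22,(325,175,345,200))))):
    z=np.load(n+"0.npz");p,d=z["p"],z["d"];C=cloud(n,d)
    for k,(lo,hi,r) in rs.items():
        m=blobs(p,lo,hi,r);v,u=np.nonzero(m)
        if len(u):
            rect=cv2.minAreaRect(np.stack([u,v],1).astype(np.float32));print(n,k,len(u),u.mean().round(2),v.mean().round(2),rect,np.median(C[m],0).round(4))
z=np.load("scene0.npz");cv2.imwrite("pics/cropS.png",cv2.resize(z["p"][180:380,160:380],None,fx=3,fy=3,interpolation=2)[:600,:])
z=np.load("top0.npz");cv2.imwrite("pics/cropT.png",cv2.resize(z["p"][160:290,265:430],None,fx=4.5,fy=4.5,interpolation=2))
# base top plane from both
P=np.concatenate([cloud(n,np.load(n+"0.npz")["d"]).reshape(-1,3) for n in("scene","top")])
g=P[(P[:,2]>.008)&(P[:,2]<.018)&(P[:,0]>.35)&(P[:,0]<.95)&(abs(P[:,1]+.1)<.33)]
print(len(g),cv2.minAreaRect((g[:,:2]*1000).astype(np.float32)))
E
```

```text
scene grip 114 293.66 200.32 ((293.5, 200.5), (15.0, 7.0), 90.0) [ 0.4407 -0.0708  0.2765]
scene mark 67 260.27 279.33 ((261.0, 280.50006103515625), (12.965337753295898, 6.640782833099365), 71.56504821777344) [ 0.7608 -0.0608  0.321 ]
scene tip 20 291.45 297.8 ((291.8000183105469, 298.0999755859375), (6.008327484130859, 6.008327484130859), 18.434947967529297) [ 7.487e-01 -4.000e-04  2.564e-01]
top grip 97 343.48 271.3 ((343.3975830078125, 271.52197265625), (16.13374137878418, 6.2858734130859375), 77.90524291992188) [ 0.4354 -0.0729  0.2764]
top mark 15 343.4 171.13 ((343.5, 171.0), (4.0, 3.0), 90.0) [ 0.7523 -0.0627  0.3221]
8903 ((649.74609375, -100.27340698242188), (599.2737426757812, 659.5938110351562), 0.05325189232826233)
```

View pics/cropS.png

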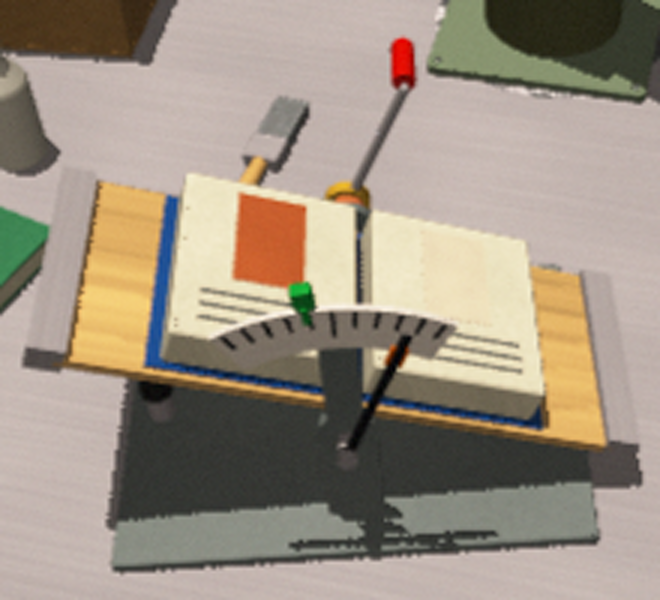

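View pics/cropT.png

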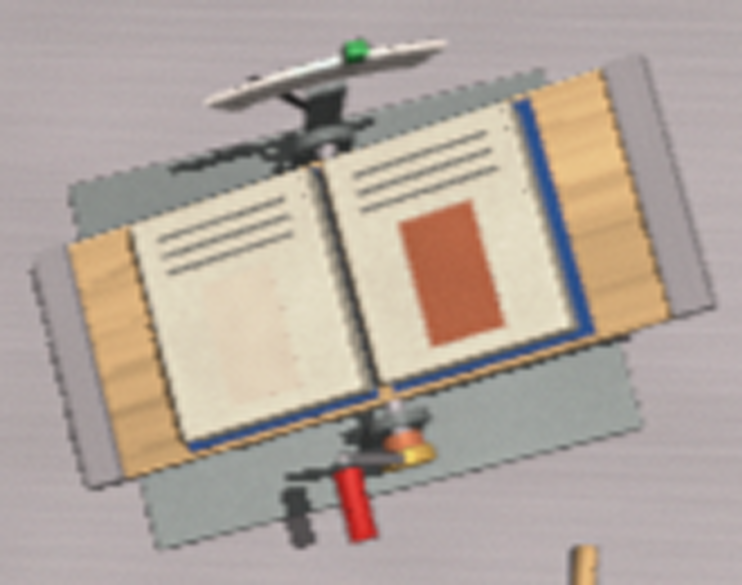

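The crops show the base corners in cropT at (158,548), (641,428), (70,186) and (545,70), the pointer near −0.35, and the marker one division left of the long one (about +0.1).

Run:
```python
from h import *
def onz(n,uv,z):
    o,d=ray(n,uv);return o+d*(z-o[2])/d[2]
cr=np.array([(158,548),(641,428),(545,70),(70,186)],float)
C=[onz("top",((x+.5)/4.5-.5+265,(y+.5)/4.5-.5+160),.012)[:2] for x,y in cr];C=np.array(C);print(C.round(4))
print(np.linalg.norm(np.roll(C,-1,0)-C,axis=1))
# similarity/rigid fit: near+y, near-y, far-y, far+y
L=np.array([(-.16,.21),(-.16,-.21),(.16,-.21),(.16,.21)])
c=C.mean(0);H=(L).T@(C-c);yaw=np.arctan2(H[0,1]-H[1,0],H[0,0]+H[1,1])
R=np.array([[np.cos(yaw),-np.sin(yaw)],[np.sin(yaw),np.cos(yaw)]]);print("c",c,"yaw",yaw,"res",(C-c-L@R.T).round(4).tolist())
def loc(p): q=(np.array(p)[:2]-c)@R;return np.array([*q,p[2]])
g,e=tri(ray("scene",(293.66,200.32)),ray("top",(343.48,271.3)));l=loc(g);print("grip",g,e,l,"ang",np.arctan2(-l[1],l[2]-.13),np.hypot(l[1],l[2]-.13))
# planar intersections with local x plane, scene camera
def onx(n,uv,x):
    o,d=ray(n,uv);nx=np.array([*R[:,0],0]);o2=o-np.array([*c,0]);t=(x-o2@nx)/(d@nx);return o+d*t
def S(x,y): return ((x+.5)/3-.5+160,(y+.5)/3-.5+180)
for nm,uv,x in[("mark_c",(260.27,279.33),.139),("mark_tip",S(308,323),.139),("ptip",(291.45,297.8),.141),("ptip2",S(408,337),.141),("piv",S(347,455),.141),("long",S(334,325),.139)]:
    l=loc(onx("scene",uv,x));print(nm,l.round(4),"ang",np.arctan2(-l[1],l[2]-.13).round(3),np.hypot(l[1],l[2]-.13).round(4))
m,e=tri(ray("scene",(260.27,279.33)),ray("top",(343.4,171.13)));print("mark tri",loc(m),e)
np.savez("stand.npz",c=c,yaw=yaw)
```

```text
[[ 0.4144  0.078 ]
 [ 0.5255 -0.3227]
 [ 0.8321 -0.2405]
 [ 0.7198  0.1628]]
[0.41581664 0.31742407 0.41859266 0.31692763]
c [ 0.62295888 -0.08062455] yaw 0.2693108665437869 res [[0.0016, -0.0013], [0.0009, 0.0029], [-0.001, -0.0], [-0.0015, -0.0016]]
grip [ 0.43522988 -0.0720702   0.2718532 ] [np.float64(1.8501712617180886e-05), np.float64(1.8501712617186527e-05)] [-0.17868618  0.05819454  0.2718532 ] ang -0.38930677368296895 0.15332623989704153
mark_c [ 0.139  -0.0177  0.3207] ang 0.092 0.1915
mark_tip [ 0.139  -0.0157  0.2941] ang 0.095 0.1648
ptip [0.141  0.0456 0.2555] ang -0.348 0.1335
ptip2 [0.141  0.0557 0.2751] ang -0.366 0.1554
piv [0.141  0.0011 0.1288] ang -2.402 0.0016
long [0.139  0.0028 0.2904] ang -0.017 0.1604
mark tri [ 0.13256583 -0.01870276  0.31332888] [np.float64(0.00018541208852217994), np.float64(0.00018541208852223705)]
```

>>> drive_tool:
  commands: [0.0854,0,0,-0.02,-6.82,0.0854,0,0,-0.02,-6.82,0.0854,0,0,-0.02,-6.82,0.0854,0,0,-0.02,-6.82,0.0854,0,0,-0.02,-6.82,0.0854,0,0,-0.02,-6.82,0.0854,0,-0.038,0,0,0.0854,0,-0.038,0,0,0.0854,0,-0.038,0,0,0.0854,0,-0.038,0,0]
  grip_force: 40

```text
t: 0.93
tcp_pos: [0.2879, 0.3706, 0.3511]
tool_rot: [[-0.964, -0.266, -0.0], [-0.266, 0.964, -0.001], [0.0, -0.0, -1.0]]
force: [1.2, 2.1, 0.6]
width: 0.0855
grasp_force: 0.0
```

>>> drive_tool:
  commands: [0.0854,0,-0.038,0,0,0.0854,0,-0.038,0,0,0.0854,0,-0.038,0,0,0.0854,0,-0.038,0,0,0.0854,0,-0.038,0,0,0.0854,0,-0.038,0,0,0.0854,0,-0.038,0,0,0.0854,0,-0.038,0,0,0.0854,0,-0.038,0,0,0.0854,0,-0.038,0,0]

```text
t: 1.77
tcp_pos: [0.3889, 0.0043, 0.3514]
tool_rot: [[-0.964, -0.266, 0.0], [-0.266, 0.964, -0.0], [0.0, -0.0, -1.0]]
force: [1.0, 1.2, 0.3]
width: 0.0856
grasp_force: 0.0
```

```bash
cat >> h.py <<'E'
Z=np.load("stand.npz");c0=np.array([*Z["c"],0]);yaw=float(Z["yaw"])
R0=np.array([[np.cos(yaw),-np.sin(yaw),0],[np.sin(yaw),np.cos(yaw),0],[0,0,1]])
def toloc(p): return (np.asarray(p)-c0)@R0
PR=cams.camera_params("scene")
v,u=np.mgrid[:480,:640];K=np.array(PR["intrinsics"])
D=np.stack([(u-K[0,2])/K[0,0],(v-K[1,2])/K[1,1],np.ones_like(u)],-1)@np.array(PR["orientation"]).T@R0
O=toloc(PR["position"]);Q=O+D*((.141-O[0])/D[...,0])[...,None]   # pixel on pointer plane
RAD=np.hypot(Q[...,1]-.001,Q[...,2]-.13);ANG=np.arctan2(-(Q[...,1]-.001),Q[...,2]-.13)
def tilt(p,d):
    h=cv2.cvtColor(p,cv2.COLOR_BGR2HSV).astype(int)
    m=(RAD>.118)&(RAD<.148)&(abs(ANG)<.45)&(h[...,0]>4)&(h[...,0]<16)&(h[...,1]>150)&(h[...,2]>80)
    near=abs(toloc(O*0+0)[0]*0+ (O+D*d[...,None])[...,0]-.141)<.025
    m&=near
    a=np.average(ANG[m],weights=h[...,1][m]) if m.any() else np.nan
    P=O+D*d[...,None];w=(abs(P[...,0])<.09)&(abs(abs(P[...,1])-.22)<.06)&(P[...,2]>.06)&(P[...,2]<.32)
    # deck wood
    w&=(h[...,0]>10)&(h[...,0]<25)&(h[...,1]>70)
    X=P[w];A=np.c_[X[:,:2],np.ones(len(X))];k=np.ones(len(X),bool);s=[np.nan]*3
    for _ in range(4):
        s=np.linalg.lstsq(A[k],X[k,2],rcond=None)[0];r=abs(A@s-X[:,2]);k=r<max(.004,2*np.median(r[k]))
    return a,int(m.sum()),np.arctan(s[1]),int(k.sum())
E
python3 - <<'E'
from h import *
for i in range(3):
    p,d=cams.camera("scene");print(tilt(p,d))
s=arm.read_state();c=cams.camera_params("wrist");p,d=cams.camera("wrist");cv2.imwrite("pics/w1.png",p)
m=blobs(p,176,4,(0,0,640,480));v,u=np.nonzero(m);C=cloud("wrist",d,c)
n,l,st,ce=cv2.connectedComponentsWithStats(m.astype(np.uint8))
for i in range(1,n):
    if st[i,4]>150:print(st[i],ce[i],np.median(C[l==i],0),toloc(np.median(C[l==i],0)),tri(ray("wrist",ce[i],c),ray("top",(343.48,271.3))))
print(s["t"],c["position"])
E
```

```text
(np.float64(-0.3425176480449051), 13, np.float64(-0.3498762583431507), 2083)
(np.float64(-0.3384924982951395), 12, np.float64(-0.34997197098825505), 2059)
(np.float64(-0.3392546340573015), 12, np.float64(-0.3501783716739571), 2073)
[ 158  242   47   89 2982] [181.38631791 282.2156271 ] [ 0.4270034  -0.07106233  0.27735839] [-0.18634797  0.06135488  0.27735839] (array([ 0.43550368, -0.07361888,  0.26261014]), [np.float64(0.0012136911343925956), np.float64(0.0012136911343925705)])
[629 327  11  35 219] [635.48858447 346.50228311] [0.50528693 0.48503783 0.00820203] [0.03707381 0.57658144 0.00820203] (array([ 0.36056949, -0.04419014,  0.51024963]), [np.float64(0.0571356651345416), np.float64(0.05713566513454149)])
1.9167 [ 0.31012259 -0.01742637  0.49450942]
```

View pics/w1.png

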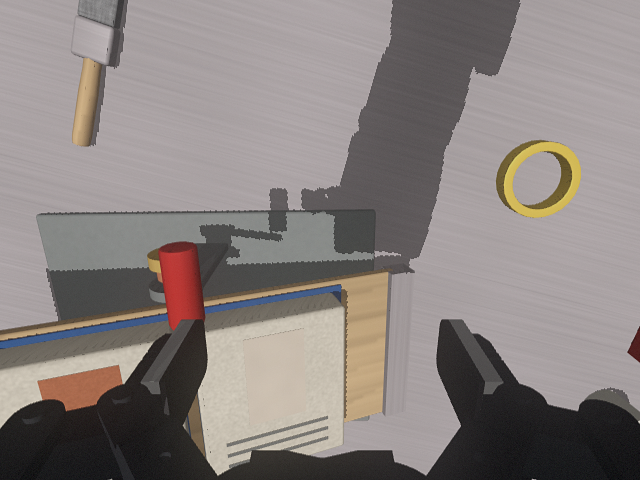

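The wrist view shows the red grip at (181,282), clear of the fingers, with the base and deck beyond it.

>>> drive_tool:
  commands: [0.0854,-0.0065,-0.0285,0,0,0.0854,-0.0065,-0.0285,0,0,0.0854,-0.006,-0.028,0,0,0.0854,0,0,0,0,0.0854,0,0,0.02,0,0.0854,0,0,0.02,0,0.0854,0,0,0.02,0,0.0854,0,0,0.02,0,0.0854,0,0,0.021,0,0.0854,0,0,0,0]

```text
t: 2.8
tcp_pos: [0.4288, -0.0693, 0.2478]
tool_rot: [[-0.963, -0.268, -0.004], [-0.268, 0.963, 0.001], [0.004, 0.002, -1.0]]
force: [-0.3, 1.0, -0.6]
width: 0.0856
grasp_force: 0.0
```

Run:
```python
from h import *
s=arm.read_state();print(s["t"],toloc(s["tcp_pos"]))
p,d=cams.camera("wrist");cv2.imwrite("pics/w2.png",p)
p,d=cams.camera("scene");print(tilt(p,d))
```

```text
2.8 [-0.18412367  0.06260236  0.24778967]
(np.float64(-0.3424827045997634), 13, np.float64(-0.350211373752687), 2082)
```

View pics/w2.png

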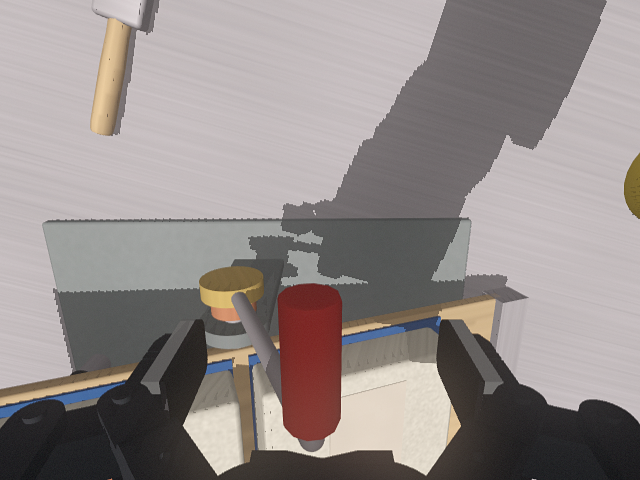

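The grip at (310,360) is between the pads, about 4 mm toward −y. I'll correct that and close.

>>> drive_tool:
  commands: [0.0854,0,-0.004,0,0,0,0,0,0,0,0,0,0,0,0,0,0,0,0,0,0,0,0,0,0,0,0,0,0,0,0,0,0,0,0,0,0,0,0,0,0,0,0,0,0,0,0,0,0,0]
  grip_force: 40

```text
t: 3.73
tcp_pos: [0.4309, -0.0744, 0.2504]
tool_rot: [[-0.964, -0.266, -0.0], [-0.266, 0.964, 0.0], [0.0, 0.0, -1.0]]
force: [-1.2, 2.3, 4.3]
width: 0.0205
grasp_force: 39.0
```

Run:
```python
from h import *
s=arm.read_state();print(s["t"],toloc(s["tcp_pos"]),s["width"],s["grasp_force"],s["force"]@R0,s["tcp_pos"])
p,d=cams.camera("scene");print(tilt(p,d))
```

```text
3.7333 [-0.18345565  0.05707133  0.25038773] 0.020470505617287773 39.01482582092285 [-0.5523793   2.4987504   4.26047179] [ 0.43093118 -0.07442192  0.25038773]
(np.float64(-0.34214454677403855), 13, np.float64(-0.34998550419595603), 2080)
```

>>> drive_tool:
  commands: [0,0,-0.004,-0.0014,0,0,0,-0.004,-0.0014,0,0,0,-0.004,-0.0013,0,0,0,-0.004,-0.0012,0,0,0,-0.004,-0.0011,0,0,0,-0.004,-0.001,0,0,0,-0.004,-0.0009,0,0,0,-0.004,-0.0008,0,0,0,-0.004,-0.0006,0,0,0,-0.004,-0.0005,0]

```text
t: 4.62
tcp_pos: [0.4419, -0.1135, 0.2608]
tool_rot: [[-0.964, -0.266, 0.001], [-0.266, 0.964, -0.0], [-0.001, -0.0, -1.0]]
force: [-0.4, 1.7, 7.3]
width: 0.021
grasp_force: 39.4
```

```bash
cat > m.py <<'E'
# measure and log: t, deck tilt, tiller angle
from h import *
import json,os
s=arm.read_state();r=[]
for i in range(2):
    p,d=cams.camera("scene");q=tilt(p,d);r.append(q[2])
y,z=toloc(s["tcp_pos"])[1:];th=np.arctan2(-(y-.001),z+.0187-.13)
print("t %.3f tilt %.4f %.4f ptr %.3f n%d th %.3f y %.4f z %.4f ideal z %.4f x %.4f w %.4f gf %.0f F %s"%(s["t"],*r,q[0],q[3],th,y,z,.1113+.15*np.cos(th),toloc(s["tcp_pos"])[0],s["width"],s["grasp_force"],(s["force"]@R0).round(1)))
open("log.txt","a").write(json.dumps([s["t"],r[0],r[1],th])+"\n")
E
python3 m.py
```

```text
t 4.617 tilt -0.3503 -0.3502 ptr -0.352 n2097 th -0.103 y 0.0165 z 0.2608 ideal z 0.2605 x -0.1832 w 0.0210 gf 39 F [0.  1.8 7.3]
```

>>> drive_tool:
  commands: [0,0,-0.003,-0.0001,0,0,0,-0.003,-0.0001,0,0,0,-0.003,-0.0001,0,0,0,-0.003,-0.0001,0,0,0,-0.003,-0.0001,0,0,0,0,0,0,0,0,0,0,0,0,0,0,0,0,0,0,0,0,0,0,0,0,0,0]

```text
t: 5.55
tcp_pos: [0.446, -0.1279, 0.2616]
tool_rot: [[-0.964, -0.266, 0.001], [-0.266, 0.964, -0.001], [-0.001, -0.001, -1.0]]
force: [-1.6, -0.4, 14.3]
width: 0.0208
grasp_force: 39.9
```

```bash
python3 m.py
```

```text
t 5.550 tilt -0.3501 -0.3505 ptr -0.339 n2079 th -0.003 y 0.0015 z 0.2616 ideal z 0.2613 x -0.1831 w 0.0208 gf 40 F [-1.6  0.1 14.3]
```

>>> drive_tool:
  commands: [0,0,-0.003,-0.0001,0,0,0,-0.003,-0.0001,0,0,0,-0.003,0,0,0,0,-0.003,0,0,0,0,-0.003,0,0,0,0,0,0,0,0,0,0,0,0,0,0,0,0,0,0,0,0,0,0,0,0,0,0,0]

```text
t: 6.48
tcp_pos: [0.4499, -0.1418, 0.2613]
tool_rot: [[-0.964, -0.266, 0.001], [-0.266, 0.964, -0.0], [-0.001, -0.0, -1.0]]
force: [4.5, 2.5, 4.4]
width: 0.021
grasp_force: 39.2
```

```bash
python3 m.py
```

```text
t 6.483 tilt -0.3500 -0.3502 ptr -0.339 n2083 th 0.092 y -0.0129 z 0.2613 ideal z 0.2607 x -0.1831 w 0.0210 gf 39 F [5.  1.2 4.4]
```

>>> drive_tool:
  commands: [0,0,-0.003,0.0003,0,0,0,-0.003,0.0003,0,0,0,-0.003,0.0004,0,0,0,-0.003,0.0004,0,0,0,0,0,0,0,0,0,0,0,0,0,0,0,0,0,0,0,0,0,0,0,0,0,0,0,0,0,0,0]

```text
t: 7.42
tcp_pos: [0.4532, -0.1534, 0.2599]
tool_rot: [[-0.964, -0.266, 0.001], [-0.266, 0.964, 0.0], [-0.001, -0.0, -1.0]]
force: [6.0, 2.7, 3.2]
width: 0.0208
grasp_force: 39.1
```

```bash
python3 m.py
```

```text
t 7.417 tilt -0.3501 -0.3502 ptr -0.341 n2065 th 0.173 y -0.0250 z 0.2599 ideal z 0.2591 x -0.1830 w 0.0208 gf 39 F [6.5 1.  3.2]
```

>>> drive_tool:
  commands: [0,0,-0.003,0.0006,0,0,0,-0.003,0.0006,0,0,0,-0.003,0.0007,0,0,0,-0.003,0.0007,0,0,0,0,0,0,0,0,0,0,0,0,0,0,0,0,0,0,0,0,0,0,0,0,0,0,0,0,0,0,0]

```text
t: 8.35
tcp_pos: [0.4565, -0.165, 0.2573]
tool_rot: [[-0.964, -0.266, 0.001], [-0.266, 0.964, -0.0], [-0.001, -0.0, -1.0]]
force: [6.0, 2.2, 4.0]
width: 0.0203
grasp_force: 39.2
```

```bash
python3 m.py
```

```text
t 8.350 tilt -0.3128 -0.3073 ptr -0.310 n2201 th 0.255 y -0.0371 z 0.2573 ideal z 0.2565 x -0.1830 w 0.0203 gf 39 F [6.4 0.5 4. ]
```

```bash
cat > plan.py <<'E'
import json,sys,numpy as np
from scipy.optimize import least_squares
L=[json.loads(l) for l in open("log.txt")]
NR=json.load(open("nr.json"))          # ramp rows used in each move between log entries
REF=float(sys.argv[1]) if len(sys.argv)>1 else .1
NP=int(sys.argv[2]) if len(sys.argv)>2 else 4
LAG=.06;h=.0083
K=[];V=[]
for (a,b,n) in zip(L[:-1],L[1:],NR): K+= [a[0]+.1+LAG,a[0]+.1+LAG+n/12];V+=[a[3],b[3]]
thf=lambda t:np.interp(t,K,V)
def sim(p,ph,w,t0,t1,f):
    m,kg,I=p;T=np.arange(t0,t1,h);out=np.empty((len(T)+1,2));out[0]=ph,w;th=f(np.append(T,t1))
    for i in range(len(T)):
        a=(kg*np.sin(ph)+.55*(th[i]-ph)+m-.035*w+.02*(th[i+1]-th[i])/h)/I
        w+=a*h;ph+=w*h
        if ph<-.35:ph=-.35;w=max(w,0)
        out[i+1]=ph,w
    return np.append(T,t1),out
ts=np.array([x for l in L for x in(l[0],l[0]+.05)]);ys=np.array([x for l in L for x in l[1:3]])
W=ts>ts[-1]-float(sys.argv[3] if len(sys.argv)>3 else 99)
def res(p):
    T,o=sim(p,-.35,0,L[0][0],ts[-1]+.001,thf)
    return np.r_[(np.interp(ts,T,o[:,0])-ys)/np.where(ts>ts[-1]-1.5,.001,.003),(p-[0,.71,.187])/[.1,.03,.01]]
best=min((least_squares(res,[m,.71,.187],x_scale=[.01,.01,.01],diff_step=1e-3) for m in(-.07,-.05,-.03)),key=lambda r:r.cost);p=best.x
T,o=sim(p,-.35,0,L[0][0],ts[-1]+.05,thf);e=np.interp(ts,T,o[:,0])-ys
# state now: model velocity corrected by measured
ph=o[-1,0]-e[-2:].mean();w=o[-1,1]
print("m %.4f kg %.3f I %.4f"%tuple(p),"resid mrad",(e[-6:]*1e3).round(1),"now ph %.4f w %.3f (raw w %.3f)"%(ph,w,(ys[-1]-ys[-2])/.05),"eq th %.3f"%(-((p[1]-.55)*REF+p[0])/.55))
t0=ts[-1]+.05;th0=L[-1][3];CY=.9333
def traj(s,n=NP):
    k=[t0+LAG];v=[th0];
    for i,x in enumerate(s): k+=[t0+i*CY+LAG,t0+i*CY+LAG+n/12];v+=[v[-1],x]
    return lambda t:np.interp(t,k,v)
eq=-((p[1]-.55)*REF+p[0])/.55;N=5
def cost(s):
    T,o=sim(p,ph,w,t0,t0+N*CY,traj(s));q=o[::14]
    return np.r_[(q[:,0]-REF)*1,(np.maximum(abs(q[:,1])-.35,0))*5,(q[:,1])*.15,np.maximum(q[:,0]-REF-.04,0)*5,np.diff(np.r_[th0,s])*.15,(s[-1]-eq),(o[-1,0]-REF)*4,o[-1,1]*4]
r=least_squares(cost,np.full(N,th0),bounds=(-.45,.6),diff_step=1e-3);s=r.x
T,o=sim(p,ph,w,t0,t0+N*CY,traj(s));i=[np.searchsorted(T,t0+k*CY) -1 for k in range(1,N+1)]
print("th plan",s.round(3),"phi",o[i,0].round(3),"w",o[i,1].round(3),"max",o[:,0].max().round(3),o[:,1].max().round(3))
dy=-.15*(np.sin(s[0])-np.sin(th0));dz=-.15*(np.cos(s[0])-np.cos(th0))
print("dy total %.4f dz(tool) %.4f per row/%d: %.5f %.5f"%(dy,dz,NP,dy/NP,dz/NP))
E
echo '[5,5,4,4]' > nr.json; python3 plan.py 0.1
```

```text
m -0.0522 kg 0.711 I 0.1873 resid mrad [ 0.   0.2  0.1  0.2 -0.4  0.3] now ph -0.3001 w 0.138 (raw w 0.110) eq th 0.066
th plan [ 0.237 -0.094  0.103  0.055  0.068] phi [-0.085  0.122  0.092  0.103  0.1  ] w [ 0.335  0.011  0.005 -0.    -0.   ] max 0.122 0.361
dy total 0.0026 dz(tool) -0.0007 per row/4: 0.00066 -0.00017
```

>>> drive_tool:
  commands: [0,0,0.0012,-0.0003,0,0,0,0.0012,-0.0003,0,0,0,0.0012,-0.0003,0,0,0,0.0012,-0.0003,0,0,0,0,0,0,0,0,0,0,0,0,0,0,0,0,0,0,0,0,0,0,0,0,0,0,0,0,0,0,0]

```text
t: 9.28
tcp_pos: [0.4552, -0.1604, 0.2585]
tool_rot: [[-0.964, -0.266, 0.001], [-0.266, 0.964, -0.0], [-0.001, -0.0, -1.0]]
force: [7.3, 2.3, 2.8]
width: 0.0206
grasp_force: 39.1
```

```bash
python3 m.py; echo '[5,5,4,4,4]' > nr.json; python3 plan.py 0.1
```

```text
t 9.283 tilt -0.1454 -0.1328 ptr -0.130 n2335 th 0.222 y -0.0323 z 0.2585 ideal z 0.2576 x -0.1830 w 0.0206 gf 39 F [7.6 0.3 2.8]
m -0.0774 kg 0.637 I 0.1916 resid mrad [ 0.1  0.2 -1.3 -0.8  0.1 -0.6] now ph -0.1194 w 0.249 (raw w 0.253) eq th 0.125
th plan [0.081 0.112 0.052 0.005 0.157] phi [ 0.075  0.158  0.171  0.001 -0.347] w [ 0.129  0.07  -0.063 -0.324 -0.373] max 0.183 0.262
dy total 0.0209 dz(tool) -0.0032 per row/4: 0.00522 -0.00080
```

>>> drive_tool:
  commands: [0,0,0.006,-0.0008,0,0,0,0.006,-0.0008,0,0,0,0.006,-0.0007,0,0,0,0.006,-0.0006,0,0,0,0,0,0,0,0,0,0,0,0,0,0,0,0,0,0,0,0,0,0,0,0,0,0,0,0,0,0,0]

```text
t: 10.22
tcp_pos: [0.4487, -0.1376, 0.2616]
tool_rot: [[-0.964, -0.266, 0.001], [-0.266, 0.964, -0.001], [-0.001, -0.001, -1.0]]
force: [4.8, -0.4, 6.6]
width: 0.0208
grasp_force: 39.5
```

```bash
python3 m.py; echo '[5,5,4,4,4,4]' > nr.json; sed -i 's/r=least_squares(cost,np.full(N,th0)/r=least_squares(cost,np.r_[th0,np.full(N-1,eq)]/' plan.py; python3 plan.py 0.1
```

```text
t 10.217 tilt 0.0807 0.0900 ptr 0.074 n2279 th 0.063 y -0.0085 z 0.2616 ideal z 0.2610 x -0.1831 w 0.0208 gf 39 F [ 4.6 -1.6  6.6]
m -0.0648 kg 0.679 I 0.1884 resid mrad [-2.8 -2.5  0.  -0.   0.3 -0.4] now ph 0.0984 w 0.164 (raw w 0.187) eq th 0.094
th plan [-0.032  0.201  0.045  0.111  0.091] phi [0.135 0.066 0.112 0.096 0.1  ] w [-0.11   0.047 -0.009  0.001  0.   ] max 0.154 0.164
dy total 0.0143 dz(tool) -0.0002 per row/4: 0.00359 -0.00006
```

```bash
cat > edit.py <<'E'
s=open("plan.py").read()
s=s.replace("for (a,b,n) in zip(L[:-1],L[1:],NR): K+= [a[0]+.1+LAG,a[0]+.1+LAG+n/12];V+=[a[3],b[3]]",
"""def shape(t,th,A,B): return [t+LAG,t+LAG+3/12,t+LAG+5/12,t+LAG+8/12],[th,A,A,B]
for (a,b,n) in zip(L[:-1],L[1:],NR):
    t=a[0]+.1
    if isinstance(n,list): k,v=shape(t,a[3],n[0],b[3])
    else: k,v=[t+LAG,t+LAG+n/12],[a[3],b[3]]
    K+=k;V+=v""")
i=s.index("def traj");s=s[:i]+"""
eq=-((p[1]-.55)*REF+p[0])/.55;N=3
def traj(s):
    K=[];V=[];th=th0
    for i in range(N):
        k,v=shape(t0+i*CY,th,s[2*i],s[2*i+1]);K+=k;V+=v;th=v[-1]
    return lambda t:np.interp(t,K,V)
def cost(s):
    T,o=sim(p,ph,w,t0,t0+N*CY,traj(s));q=o[::7]
    return np.r_[(q[:,0]-REF)*.7,q[:,1]*.1,(s-eq)*.15,np.diff(np.r_[th0,s])*.05,(s[-1]-eq),(o[-1,0]-REF)*6,o[-1,1]*6]
s=least_squares(cost,np.full(2*N,eq),bounds=(-.45,.6),diff_step=1e-3).x
T,o=sim(p,ph,w,t0,t0+N*CY,traj(s));i=[np.searchsorted(T,t0+k*CY)-1 for k in range(1,N+1)]
print("th plan",s.round(3),"phi",o[i,0].round(3),"w",o[i,1].round(3),"range",o[:,0].min().round(3),o[:,0].max().round(3))
for a,b in((th0,s[0]),(s[0],s[1])): print("3 rows of dy %.5f dz %.5f  (th %.3f)"%(-.05*(np.sin(b)-np.sin(a)),-.05*(np.cos(b)-np.cos(a)),b))
"""
open("plan.py","w").write(s)
E
python3 edit.py; python3 plan.py 0.1
```

```text
m -0.0648 kg 0.679 I 0.1884 resid mrad [-2.8 -2.5  0.  -0.   0.3 -0.4] now ph 0.0984 w 0.164 (raw w 0.187) eq th 0.094
th plan [-0.137  0.186  0.083  0.093  0.096  0.095] phi [0.098 0.1   0.1  ] w [-0.025 -0.     0.   ] range 0.097 0.136
3 rows of dy 0.01002 dz 0.00037  (th -0.137)
3 rows of dy -0.01610 dz 0.00039  (th 0.186)
```

>>> drive_tool:
  commands: [0,0,0.0105,0.0002,0,0,0,0.0105,0.0004,0,0,0,0.0105,0.0009,0,0,0,0,0,0,0,0,0,0,0,0,0,-0.0148,-0.001,0,0,0,-0.0148,0,0,0,0,-0.0148,0.001,0,0,0,0,0,0,0,0,0,0,0]

```text
t: 11.15
tcp_pos: [0.4525, -0.1513, 0.26]
tool_rot: [[-0.964, -0.265, 0.002], [-0.265, 0.964, -0.001], [-0.001, -0.001, -1.0]]
force: [4.9, 1.0, 9.3]
width: 0.0206
grasp_force: 40.6
```

```bash
python3 m.py; echo '[5,5,4,4,4,4,[-0.147]]' > nr.json; python3 plan.py 0.1
```

```text
t 11.150 tilt 0.1350 0.1366 ptr 0.128 n2247 th 0.158 y -0.0228 z 0.2600 ideal z 0.2594 x -0.1831 w 0.0206 gf 41 F [ 5.  -0.4  9.3]
m -0.0600 kg 0.688 I 0.2051 resid mrad [-4.5 -4.7  0.2  0.6  0.9 -1. ] now ph 0.1359 w 0.010 (raw w 0.032) eq th 0.084
th plan [-0.074  0.177  0.074  0.082  0.085  0.084] phi [0.098 0.1   0.1  ] w [-0.025 -0.     0.   ] range 0.097 0.141
3 rows of dy 0.01160 dz -0.00049  (th -0.074)
3 rows of dy -0.01252 dz 0.00064  (th 0.177)
```

>>> drive_tool:
  commands: [0,0,0.012,-0.0013,0,0,0,0.012,-0.0004,0,0,0,0.012,0.0003,0,0,0,0,0,0,0,0,0,0,0,0,0,-0.0122,-0.0003,0,0,0,-0.0122,0.0004,0,0,0,-0.0122,0.0013,0,0,0,0,0,0,0,0,0,0,0]

```text
t: 12.08
tcp_pos: [0.4527, -0.1519, 0.26]
tool_rot: [[-0.964, -0.265, 0.002], [-0.265, 0.964, -0.001], [-0.001, -0.001, -1.0]]
force: [5.6, -0.1, 7.4]
width: 0.0206
grasp_force: 40.8
```

```bash
python3 m.py; echo '[5,5,4,4,4,4,[-0.147],[-0.082]]' > nr.json; python3 plan.py 0.1
```

```text
t 12.083 tilt 0.1378 0.1391 ptr 0.130 n2240 th 0.163 y -0.0235 z 0.2600 ideal z 0.2593 x -0.1831 w 0.0206 gf 41 F [ 5.4 -1.6  7.4]
m -0.0542 kg 0.728 I 0.1663 resid mrad [-3.3 -2.5  1.8  1.  -0.2 -0.7] now ph 0.1407 w 0.043 (raw w 0.027) eq th 0.066
th plan [-0.155  0.186  0.043  0.067  0.067  0.066] phi [0.095 0.1   0.1  ] w [-0.029 -0.001  0.   ] range 0.094 0.156
3 rows of dy 0.01585 dz -0.00006  (th -0.155)
3 rows of dy -0.01699 dz 0.00026  (th 0.186)
```

>>> drive_tool:
  commands: [0,0,0.015,-0.0013,0,0,0,0.015,-0.0003,0,0,0,0.015,0.0011,0,0,0,0,0,0,0,0,0,0,0,0,0,-0.0138,-0.001,0,0,0,-0.0138,0.0002,0,0,0,-0.0138,0.0011,0,0,0,0,0,0,0,0,0,0,0]

```text
t: 13.02
tcp_pos: [0.4518, -0.1487, 0.2603]
tool_rot: [[-0.964, -0.264, 0.002], [-0.264, 0.964, -0.001], [-0.002, -0.001, -1.0]]
force: [5.0, -0.3, 12.2]
width: 0.0208
grasp_force: 42.0
```

```bash
python3 m.py; echo '[5,5,4,4,4,4,[-0.147],[-0.082],[-0.14]]' > nr.json
cat > edit.py <<'E'
s=open("plan.py").read()
a=s.index("def res(p)");b=s.index("# state now")
s=s[:a]+"""B0=max(-5,-len(L)+4);L0=L[B0];W=ts>=L0[0]-1e-6;ts=ts[W];ys=ys[W]
def run(x): return sim(x[:3],x[3],x[4],L0[0],ts[-1]+.051,thf)
def res(x):
    T,o=run(x)
    return np.r_[(np.interp(ts,T,o[:,0])-ys)/np.where(ts>ts[-1]-1,.0008,.0015),(x[:3]-[-.058,.70,.187])/[.02,.03,.012]]
best=least_squares(res,[-.058,.70,.187,L0[1],(L0[2]-L0[1])/.05],x_scale=[.01,.01,.01,.001,.01],diff_step=1e-3);x=best.x;p=x[:3]
T,o=run(x);e=np.interp(ts,T,o[:,0])-ys
"""+s[b:]
open("plan.py","w").write(s)
E
python3 edit.py; python3 plan.py 0.1
```

```text
t 13.017 tilt 0.0956 0.0926 ptr 0.085 n2291 th 0.141 y -0.0201 z 0.2603 ideal z 0.2598 x -0.1831 w 0.0208 gf 42 F [ 4.7 -1.6 12.2]
m -0.0564 kg 0.734 I 0.1826 resid mrad [ 3.4  2.5 -0.4 -1.2  1.  -0.5] now ph 0.0880 w -0.072 (raw w -0.059) eq th 0.069
th plan [0.168 0.017 0.078 0.07  0.069 0.069] phi [0.102 0.1   0.1  ] w [ 0.013  0.    -0.   ] range 0.077 0.102
3 rows of dy -0.00138 dz 0.00021  (th 0.168)
3 rows of dy 0.00752 dz -0.00070  (th 0.017)
```

>>> drive_tool:
  commands: [0,0,-0.0013,0,0,0,0,-0.0013,0,0,0,0,-0.0013,0,0,0,0,0,0,0,0,0,0,0,0,0,0,0.007,-0.0011,0,0,0,0.007,-0.0007,0,0,0,0.007,-0.0004,0,0,0,0,0,0,0,0,0,0,0]

```text
t: 13.95
tcp_pos: [0.4468, -0.1309, 0.2621]
tool_rot: [[-0.964, -0.266, 0.0], [-0.266, 0.964, -0.0], [-0.0, -0.0, -1.0]]
force: [8.0, 1.0, -3.3]
width: 0.0205
grasp_force: 40.6
```

```bash
python3 m.py; echo '[5,5,4,4,4,4,[-0.147],[-0.082],[-0.14],[0.167]]' > nr.json;python3 plan.py 0.1
```

```text
t 13.950 tilt 0.1116 0.1130 ptr 0.105 n2266 th 0.017 y -0.0016 z 0.2621 ideal z 0.2613 x -0.1832 w 0.0205 gf 41 F [ 8.  -1.1 -3.3]
m -0.0492 kg 0.687 I 0.1817 resid mrad [-1.8 -2.6  0.9 -0.3 -0.5  0.4] now ph 0.1153 w 0.034 (raw w 0.028) eq th 0.065
th plan [0.004 0.105 0.058 0.065 0.065 0.065] phi [0.099 0.1   0.1  ] w [-0.01 -0.    0.  ] range 0.098 0.119
3 rows of dy 0.00063 dz -0.00001  (th 0.004)
3 rows of dy -0.00501 dz 0.00027  (th 0.105)
```

>>> drive_tool:
  commands: [0,0,0.0006,0,0,0,0,0.0006,0,0,0,0,0.0006,0,0,0,0,0,0,0,0,0,0,0,0,0,0,-0.0048,0,0,0,0,-0.0048,0.0002,0,0,0,-0.0048,0.0005,0,0,0,0,0,0,0,0,0,0,0]

```text
t: 14.88
tcp_pos: [0.4504, -0.1435, 0.2613]
tool_rot: [[-0.964, -0.265, 0.001], [-0.265, 0.964, -0.0], [-0.001, -0.0, -1.0]]
force: [7.5, 2.2, -0.7]
width: 0.0206
grasp_force: 40.7
```

```bash
sed -i 's/^y,z=toloc/cv2.imwrite("pics\/last.png",cv2.resize(p[255:345,220:330],None,fx=6,fy=6,interpolation=2))\ny,z=toloc/' m.py; python3 m.py; echo '[5,5,4,4,4,4,[-0.147],[-0.082],[-0.14],[0.167],[0.005]]' > nr.json;python3 plan.py 0.1
```

```text
t 14.883 tilt 0.0879 0.0872 ptr 0.072 n2279 th 0.104 y -0.0147 z 0.2613 ideal z 0.2605 x -0.1831 w 0.0206 gf 41 F [ 7.8  0.1 -0.7]
m -0.0531 kg 0.710 I 0.1645 resid mrad [ 1.7  0.1 -0.7  0.   0.7 -0.5] now ph 0.0851 w -0.028 (raw w -0.013) eq th 0.067
th plan [0.12  0.033 0.075 0.067 0.068 0.067] phi [0.102 0.1   0.1  ] w [ 0.008  0.    -0.   ] range 0.082 0.102
3 rows of dy -0.00077 dz 0.00009  (th 0.120)
3 rows of dy 0.00433 dz -0.00033  (th 0.033)
```

View pics/last.png

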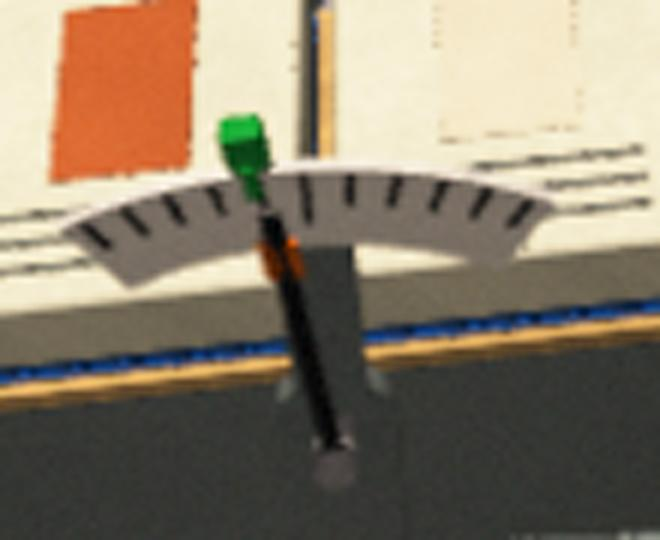

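The pointer tip at (268,215) points straight at the marker tip at (255,195). The alignment is good with the marker at about +0.1 rad.

>>> drive_tool:
  commands: [0,0,-0.0005,0,0,0,0,-0.0005,0,0,0,0,-0.0005,0,0,0,0,0,0,0,0,0,0,0,0,0,0,0.0036,-0.0002,0,0,0,0.0036,-0.0002,0,0,0,0.0036,0,0,0,0,0,0,0,0,0,0,0,0]

```text
t: 15.82
tcp_pos: [0.4478, -0.1343, 0.2619]
tool_rot: [[-0.964, -0.266, 0.001], [-0.266, 0.964, -0.0], [-0.001, -0.0, -1.0]]
force: [5.7, 2.0, 0.9]
width: 0.0208
grasp_force: 40.9
```

```bash
python3 m.py; echo '[5,5,4,4,4,4,[-0.147],[-0.082],[-0.14],[0.167],[0.005],[0.114]]' > nr.json;python3 plan.py 0.1
```

```text
t 15.817 tilt 0.1030 0.1038 ptr 0.096 n2283 th 0.041 y -0.0051 z 0.2619 ideal z 0.2612 x -0.1832 w 0.0208 gf 41 F [6.  0.4 0.9]
m -0.0499 kg 0.684 I 0.1650 resid mrad [-1.7 -1.   1.   0.  -0.3  0. ] now ph 0.1050 w 0.017 (raw w 0.016) eq th 0.066
th plan [0.047 0.08  0.064 0.067 0.067 0.067] phi [0.099 0.1   0.1  ] w [-0.003 -0.     0.   ] range 0.099 0.107
3 rows of dy -0.00033 dz 0.00001  (th 0.047)
3 rows of dy -0.00164 dz 0.00010  (th 0.080)
```

>>> drive_tool:
  commands: [0,0,0,0,0,0,0,0,0,0,0,0,0,0,0,0,0,0,0,0,0,0,0,0,0,0,0,-0.0015,0,0,0,0,-0.0015,0.0001,0,0,0,-0.0015,0.0001,0,0,0,0,0,0,0,0,0,0,0]

```text
t: 16.75
tcp_pos: [0.449, -0.1388, 0.2617]
tool_rot: [[-0.964, -0.266, 0.001], [-0.266, 0.964, -0.0], [-0.001, -0.0, -1.0]]
force: [6.6, 1.0, 0.6]
width: 0.0207
grasp_force: 40.9
```

```bash
python3 m.py; echo '[5,5,4,4,4,4,[-0.147],[-0.082],[-0.14],[0.167],[0.005],[0.114],[0.041]]' > nr.json;python3 plan.py 0.1
```

```text
t 16.750 tilt 0.0937 0.0929 ptr 0.086 n2287 th 0.072 y -0.0098 z 0.2617 ideal z 0.2609 x -0.1831 w 0.0207 gf 41 F [ 6.7 -0.8  0.6]
m -0.0508 kg 0.691 I 0.1675 resid mrad [ 1.7  0.7 -0.3  0.   0.2 -0.2] now ph 0.0915 w -0.023 (raw w -0.015) eq th 0.067
th plan [0.116 0.039 0.072 0.067 0.067 0.067] phi [0.101 0.1   0.1  ] w [ 0.007  0.    -0.   ] range 0.087 0.101
3 rows of dy -0.00222 dz 0.00021  (th 0.116)
3 rows of dy 0.00384 dz -0.00030  (th 0.039)
```

>>> drive_tool:
  commands: [0,0,-0.002,0.0002,0,0,0,-0.002,0.0002,0,0,0,-0.002,0.0002,0,0,0,0,0,0,0,0,0,0,0,0,0,0.003,-0.0002,0,0,0,0.003,-0.0002,0,0,0,0.003,-0.0002,0,0,0,0,0,0,0,0,0,0,0]

```text
t: 17.68
tcp_pos: [0.4482, -0.1358, 0.2618]
tool_rot: [[-0.964, -0.266, 0.001], [-0.266, 0.964, -0.0], [-0.001, -0.001, -1.0]]
force: [6.3, 0.4, 2.4]
width: 0.0208
grasp_force: 41.1
```

```bash
python3 m.py; echo '[5,5,4,4,4,4,[-0.147],[-0.082],[-0.14],[0.167],[0.005],[0.114],[0.041],[0.112]]' > nr.json;python3 plan.py 0.1
```

```text
t 17.683 tilt 0.1038 0.1049 ptr 0.077 n2290 th 0.051 y -0.0066 z 0.2618 ideal z 0.2611 x -0.1831 w 0.0208 gf 41 F [ 6.2 -1.3  2.4]
m -0.0511 kg 0.700 I 0.1720 resid mrad [-1.8 -1.5  0.7  0.4 -0.2 -0.1] now ph 0.1061 w 0.021 (raw w 0.022) eq th 0.066
th plan [0.03  0.086 0.062 0.066 0.066 0.066] phi [0.099 0.1   0.1  ] w [-0.005 -0.     0.   ] range 0.099 0.109
3 rows of dy 0.00105 dz -0.00004  (th 0.030)
3 rows of dy -0.00283 dz 0.00016  (th 0.086)
```

>>> drive_tool:
  commands: [0,0,0.001,0,0,0,0,0.001,0,0,0,0,0.001,0,0,0,0,0,0,0,0,0,0,0,0,0,0,-0.0023,0,0,0,0,-0.0023,0.0001,0,0,0,-0.0023,0.0001,0,0,0,0,0,0,0,0,0,0,0]

```text
t: 18.62
tcp_pos: [0.4493, -0.1397, 0.2615]
tool_rot: [[-0.964, -0.265, 0.001], [-0.265, 0.964, -0.0], [-0.001, -0.001, -1.0]]
force: [7.1, 1.2, 1.2]
width: 0.0205
grasp_force: 41.1
```

```bash
python3 m.py; echo '[5,5,4,4,4,4,[-0.147],[-0.082],[-0.14],[0.167],[0.005],[0.114],[0.041],[0.112],[0.031]]' > nr.json;python3 plan.py 0.1
```

```text
t 18.617 tilt 0.0985 0.0974 ptr 0.089 n2296 th 0.078 y -0.0108 z 0.2615 ideal z 0.2608 x -0.1831 w 0.0205 gf 41 F [ 7.2 -0.8  1.2]
m -0.0512 kg 0.699 I 0.1760 resid mrad [ 1.4  1.2 -0.2 -0.1 -0.1  0.1] now ph 0.0967 w -0.014 (raw w -0.022) eq th 0.066
th plan [0.088 0.054 0.068 0.066 0.066 0.066] phi [0.1 0.1 0.1] w [ 0.003 -0.     0.   ] range 0.095 0.101
3 rows of dy -0.00049 dz 0.00004  (th 0.088)
3 rows of dy 0.00170 dz -0.00012  (th 0.054)
```

>>> drive_tool:
  commands: [0,0,-0.0006,0,0,0,0,-0.0006,0,0,0,0,-0.0006,0,0,0,0,0,0,0,0,0,0,0,0,0,0,0.0013,0,0,0,0,0.0013,-0.0001,0,0,0,0.0013,-0.0001,0,0,0,0,0,0,0,0,0,0,0]

```text
t: 19.55
tcp_pos: [0.4487, -0.1376, 0.2617]
tool_rot: [[-0.964, -0.266, 0.001], [-0.266, 0.964, -0.0], [-0.001, -0.001, -1.0]]
force: [6.1, 1.4, 1.2]
width: 0.0208
grasp_force: 41.0
```

```bash
python3 m.py; echo '[5,5,4,4,4,4,[-0.147],[-0.082],[-0.14],[0.167],[0.005],[0.114],[0.041],[0.112],[0.031],[0.09]]' > nr.json;python3 plan.py 0.1
```

```text
t 19.550 tilt 0.1059 0.1068 ptr 0.095 n2281 th 0.063 y -0.0085 z 0.2617 ideal z 0.2610 x -0.1831 w 0.0208 gf 41 F [ 6.3 -0.3  1.2]
m -0.0509 kg 0.700 I 0.1786 resid mrad [-1.3 -1.2  0.1  0.5 -0.2 -0. ] now ph 0.1080 w 0.021 (raw w 0.018) eq th 0.065
th plan [0.015 0.093 0.061 0.065 0.066 0.065] phi [0.099 0.1   0.1  ] w [-0.007 -0.     0.   ] range 0.099 0.112
3 rows of dy 0.00240 dz -0.00009  (th 0.015)
3 rows of dy -0.00387 dz 0.00021  (th 0.093)
```

The tilt has stayed within 0.08–0.14 rad for over 9 s, is turning at about 0.02 rad/s, and the grip is firm, so I'll hand in.

```bash
python3 -c "
from bench import job
print(job.close_job())"
```

```text
the job is handed in; nothing more can be done
None
```

I handed the job in with the grip still held. By the camera, the cradle stayed within about 0.04 rad of the marker (about +0.1 rad) for over 9 s. The last reading was 0.107 rad, turning at about 0.02 rad/s. The hand-in returned no verdict.

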